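# Eject a charged battery and stop it with the other finger

## Robot

A 6-joint arm with a two-finger parallel gripper is mounted at the origin on the work surface. World frame = base frame: x ahead of the robot, y to its left, z up, the work surface at z = 0. Lengths are in mm, angles in rad, forces in N, time in s.
With the tool pointing down it reaches from about 350 to 850 mm from the base axis. Payload 8.1 kg.
Tool frame: the origin (TCP) lies between the finger pads; the fingertips stand 14 mm ahead of it and the grasp point (between the pads) lies 5 mm behind it; z points along the fingers, y is the line along which they close (so a half turn about z gives the same grasp; the last joint's range is limited). The gripper opens to 93 mm and grips with 3 to 60 N. Pads are 15 mm wide; open, the fingers measure 128 mm over their backs; the gripper's body (75 mm by 188 mm) begins 65 mm behind the grasp point.
Start: joints at [-1.281, 0.13, 1.488, -0, 1.523, -0.085], TCP at [219.672, -558.345, 232.635] pointing down, gripper open.
Joint ranges: [-2.96, 2.96], [-0.89, 2.26], [0.02, 2.5], [-1.34, 4.48], [0, 2.73], [-2.66, 2.66]. Speed limits (rad/s): [2.39, 2.39, 2.79, 3.14, 3.14, 3.14].

## Interface

Orientations are given as a unit quaternion [w, x, y, z].
In Python, from station import bot gives the robot as it stands.
- The arm moves only by the tool servo_tool, never from a script. Its argument "series" is a list that holds one entry, the list of rows, each a list of 6 numbers: the shift along the tool's x, y, z scaled (see below), then the turn, a rotation vector about the tool's x, y, z scaled (see below). In form: [[[x, y, z, rx, ry, rz], ...]]. A call has 1 to 12 rows; each row is the pose to reach, as a shift and turn from the pose commanded when the call began, along the tool's axes at that moment, turning the shorter way round; what a row does not reach only later rows make up. The controller multiplies each number of a shift by 0.25 m and each number of a turn by 180 degrees. A row lasts 1/10 s, in which the tool goes at most 50 mm and 8.59 degrees, less where a joint would pass 70% of its speed; a pose out of reach is approached as far as the arm can. A call with a number of a shift or a turn outside -1 to 1 is refused whole. A call with a gripper value outside its range is refused whole. "claw" is the finger opening in mm, from 0 to 93, set as the call begins (left out, the last holds). The fingers move at their own pace and stop on an object; "newtons" is the grip in N (left out, the last holds). Time passes only in rows, so rows that repeat a pose let the fingers close. It gives the time, the measured TCP pose, the force, the opening and the grip force at its end, in the units of the state.
- bot.read_state(): the state, without advancing time (a new reading comes with each control period).
- bot.get_image(name): name is "scene" or "top" or "wrist"; returns a dict with "img" (400x640x3 uint8, red, green, blue), "z_map" (400x640 float32, mm along the optical axis (not along the pixel's ray), 0 where there is no reading), "vertical_fov" (degrees; the focal length in pixels is half the picture's height over the tangent of half this angle, whatever the lens; pixels are square), "cx", "cy" (the principal point, pixels), "R" (3x3) and "t" (3): a world point X has camera coordinates R X + t; the wrist camera has in their place "hand_eye" (4x4, takes a point from camera to tool coordinates, whose origin is the TCP and whose axes are the flange's). Camera axes: x right, y down, z forward; pixel columns grow to the right and rows downward; lengths in mm; the calibration is good to about 2 mm. A picture is of the moment at which its call begins: read the wrist's pose just before it.
- bot.finish_job(): hands the job in; it is judged then, once.
The state is a dict: "t": time; "q": joint angles; "qd": joint speeds; "joint_torque": joint torques, N m; "tcp_pos": TCP position; "eef_rot": TCP orientation; "contact_force": force on the tool from outside, world axes, zero at the start; "wrist_torque": the same for the moment, N m; "width": finger opening in mm; "grasp_force": force on a finger pad.
Only numpy, scipy, OpenCV 4.12 (cv2) and the standard library are available. Lean on these libraries where they do the work, as an engineer would, in place of code of your own. Each camera call takes 0.05 s, during which the arm holds its last target. There are 200 camera calls.

## Task

Press the battery charger's eject button with one finger and, with the other finger, stop the battery as the spring pushes it out, before it runs off the open end of its track. Finish while holding it so: one finger still keeping the button down, the other against the battery, which rests part-way out on its track. Do not pinch or lift the battery, and leave the other things on the bench where they are.

Things in the scene. Friction and masses are not known exactly. Their poses are not given: they have to be found in the camera images.
- charger: Grey battery charger fixed to the bench. Origin: on the bench, under the middle of the seated battery. +x points to its closed rear housing (72 mm tall), -x to the open end, towards which the battery is pushed; +y is the button side. Along the track, at y = 35 to 87 mm and x = -105 to 98 mm, runs the 40 mm tall block with the eject button.
- track_end (a point): Middle of the open end of the battery's track, on its floor: 22 mm above the bench, at x = -70, y = 0 mm of the charger. Beyond it is a drop to the bench. Low rails along the track (at y = +-29 to +-33 mm) reach 34 mm above the bench.
- button_top (a point): Centre of the top of the eject button, a black pad 30 mm along the charger's x by 26 mm along y, on the block beside the track. At x = -76, y = 60 mm of the charger, 50 mm above the bench when up, 42 mm when fully down; so it is beside the open end, 36 mm ahead of the seated battery's front face.
- eject_button (a joint): How far the eject button is down: 0 up, 0.008 m fully down, against a spring of 2 N at the top to 5 N at the bottom. At about 0.005 m it frees the ejector; it springs up when let go.
- ejector (a joint): How far the steel ejector plate behind the battery has come out: 0 latched, 0.085 m fully out. Once freed, a damped spring (9 N falling to 6 N) pushes the battery towards the open end at about 3 cm/s until, after 70 to 85 mm, it tips off the end, unless it is stopped. It does not go back by itself.
- battery: The battery in the charger: black and grey block 80 mm (x) by 54 mm (y) by 46 mm tall, 0.3 kg, loose on the track. Origin: centre of its underside, axes as the charger's. At the start its flat front face is at x = -40 mm of the charger, its top 68 mm above the bench; a fingertip at the height of the pressed button (42 mm) overlaps that face by 26 mm and clears the rails by 8 mm.
- battery_center (a point): Centre of that battery, 23 mm above its underside.
- spare_battery: a second battery pack of the same size (80 x 54 x 46 mm), lying on the bench beside the charger; a bystander
- socket: steel wrench socket, 28 mm across, 37 mm tall, standing on the bench in front of the charger's open end; a bystander
- screwdriver: screwdriver lying on the bench on the button side of the charger; a bystander
- tape_measure: tape measure, 68 x 34 x 57 mm, on the bench; a bystander
- screw_jar: glass jar with steel lid, 60 mm across, 80 mm tall; a bystander
- mug: white mug, 76 mm across, 90 mm tall, behind the charger; a bystander
- offcut: pine offcut, 50 x 70 x 30 mm, behind the charger; a bystander
Mind the look-alikes: they are no part of the job. Leave any pink look-alike of the charger alone. Leave any pink look-alike of the battery alone.

How it is judged (in metres and radians):
On the way, in this order (a step that is already met when the one before it is completed fails the run):
1. the eject button goes down (3 mm or more) (value of joint eject_button above 0.003 m), for 0.02 s.
2. the ejector and the battery have come out 5 mm or more (value of joint ejector above 0.005 m and x of battery_center in the frame of charger below -0.005 m), for 0.1 s.
At the end, for the whole second after the job is handed in: The eject button is still held down (3 mm or more of its 8); the battery lies flat on its track, 5 to 65 mm out, at rest, pushed by the ejector against a finger that holds it there (finger contact above 0.5 N) (all of step 2 and value of joint eject_button above 0.003 m and x of battery_center in the frame of charger above -0.065 m and contact force between each of the fingers, charger and battery above 0.5 N and z of battery_center in the frame of charger between 0.041 and 0.05 m and angle between battery's own z axis and vertical below 0.12 rad and linear speed of battery below 0.01 m/s); the arm keeps its last pose, push and grip.
It fails at once if the battery is lifted off its track (10 mm or more) (z of battery_center in the frame of charger above 0.055 m).
It fails at once if the battery falls or tips off the track (z of battery_center in the frame of charger below 0.035 m or angle between battery's own z axis and vertical above 0.3 rad).
It fails at once if another thing on the bench is moved more than 25 mm (distance of any of spare_battery, socket, screwdriver, tape_measure, screw_jar, mug, offcut from where it was at the start of the episode above 0.025 m).
It also fails if it takes over 29 s, if anything falls off the work surface, if the arm or the gripper's body presses on something with over 40 N, if the wrist force passes 120 N, or if a joint passes its speed limit or range.

## Working session

There is one attempt and no reset: what is moved stays moved. The work goes in short steps, Python scripts to look and compute and a tool call to move; the robot and the scene stay as the last step left them, time stands still between calls to the robot, and variables do not carry over. Pictures are saved under pics/ and viewed, at most 10 in all, crops included, and the job is handed in when it is done.

Besides the shell and the picture viewer there is one more tool, called after "Emit:" as name(argument=value, ...) on one line, values as JSON. servo_tool: Moves the arm, as the interface text tells. Its arguments: {"type":"object","properties":{"series":{"type":"array"},"claw":{"type":"number"},"newtons":{"type":"number"}},"required":["series"]}

```bash
ls; mkdir -p pics
cat > h.py <<'E'
import numpy as np, cv2
from station import bot
def grab(n):
    d=bot.get_image(n); return d
def f(d): return 200/np.tan(np.radians(d["vertical_fov"])/2)
def ray(d,u,v,z):
    R=np.array(d["R"]);t=np.array(d["t"]).ravel()
    c=-R.T@t; r=R.T@np.array([(u-d["cx"])/f(d),(v-d["cy"])/f(d),1])
    return c+r*(z-c[2])/r[2]
def cloud(d):
    R=np.array(d["R"]);t=np.array(d["t"]).ravel();z=d["z_map"]
    v,u=np.mgrid[0:400,0:640]
    P=np.stack([(u-d["cx"])/f(d)*z,(v-d["cy"])/f(d)*z,z],-1)
    W=(P-t)@R; W[z==0]=np.nan
    return W
E
python3 - <<'E'
from h import *
for n in("top","scene"):
    d=grab(n); cv2.imwrite(f"pics/{n}.png",d["img"][...,::-1]); np.save(f"{n}.npy",d,allow_pickle=True)
    print(n,f(d),np.array(d["R"]).round(3).tolist(),d["t"],(d["z_map"]>0).mean())
s=bot.read_state(); print(s)
E
```

```text
pics
top 495.944127609197 [[0.015, -1.0, 0.018], [-0.982, -0.018, -0.186], [0.186, -0.015, -0.982]] [   5.95810235  539.20604304 1125.86882343] 0.99602734375
scene 501.69648230297076 [[-0.684, 0.729, -0.005], [0.404, 0.374, -0.835], [-0.607, -0.574, -0.55]] [ 364.76659767 -176.03219091 1318.03932848] 0.996125
{'t': 0.1, 'q': array([-1.28140320e+00,  1.31083500e-01,  1.48914868e+00,  1.16627194e-05,
        1.52301164e+00, -8.54067221e-02]), 'qd': array([-0.00022015, -0.00127477, -0.00362492,  0.00076248,  0.00099396,
       -0.00150898]), 'joint_torque': array([ 1.05029155e-04, -5.61342037e+01, -4.93097341e+01,  7.69237569e-02,
        2.90797069e-02, -4.26918439e-05]), 'tcp_pos': array([ 219.53382533, -557.87367656,  231.70553195]), 'eef_rot': array([-8.21882982e-04,  9.82491681e-01,  1.86304632e-01, -7.82634651e-05]), 'contact_force': array([-0.37296046, -1.06854301, -0.05178183]), 'wrist_torque': array([-0.02479929, -0.04083324,  0.00891745]), 'grasp_force': 0.0, 'width': 92.59518030334502}
```

View pics/top.png

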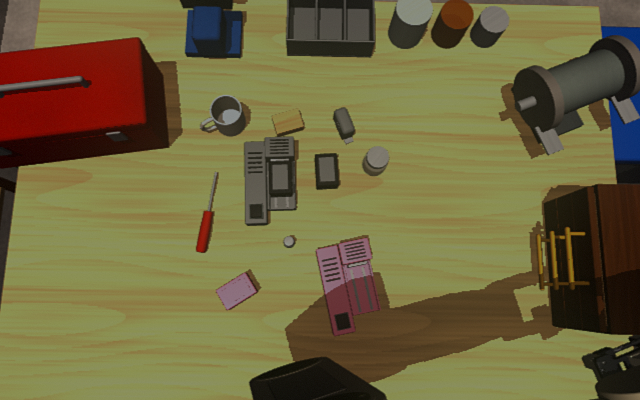

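View pics/scene.png

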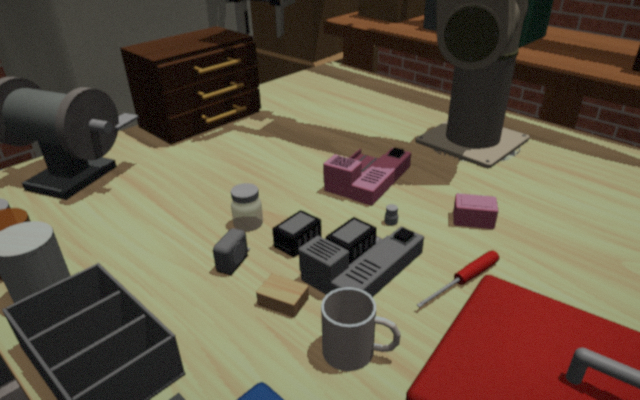

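Top view: the grey charger is at (270,180), its button at (257,211) and the seated battery at (281,178). Possible mix-ups are the spare battery (327,170), the pink charger (347,290) with its button (343,321), and the pink battery (237,290). The socket is at (289,241). I choose the grey charger, whose open end faces the robot.

Run:
```python
from h import *
d=np.load("top.npy",allow_pickle=True).item(); W=cloud(d); img=d["img"]
cv2.imwrite("pics/crop.png",cv2.resize(img[125:260,220:355],None,fx=4,fy=4,interpolation=cv2.INTER_CUBIC)[...,::-1])
S=np.zeros((400,640),bool);S[130:232,238:302]=1
Z=W[...,2]
def rect(m,n):
    m=m&S
    k,l,st,_=cv2.connectedComponentsWithStats(m.astype(np.uint8)); 
    for i in range(1,k):
        if st[i,4]<60: continue
        P=W[l==i]; r=cv2.minAreaRect(P[:,:2].astype(np.float32)); print(n,st[i].tolist(),np.round(r[0],1),np.round(r[1],1),round(r[2],2),"z",np.median(P[:,2]).round(1))
rect((Z>34)&(Z<44),"block40"); rect((Z>46)&(Z<54),"button50"); rect((Z>60)&(Z<80),"bat+housing")
rect((Z>62)&(Z<69.5),"bat");rect(Z>25,"all")
S[:]=0;S[232:250,280:300]=1; rect(Z>25,"socket")
S[:]=0;S[165:255,190:220]=1; rect(Z>8,"screwdriver")
S[:]=0;S[150:190,310:345]=1; rect(Z>35,"spare")
print(np.nanmedian(Z[250:280,150:200]))
```

```text
block40 [245, 141, 26, 83, 1569] [581.4 149.7] [203.6  60.9] 2.25 z 40.1
button50 [251, 205, 11, 13, 119] [507.4 149.4] [28.7 23.9] 1.67 z 50.2
bat+housing [265, 136, 30, 59, 1413] [616.2  96.2] [139.8  69.1] 1.99 z 69.8
bat [269, 159, 23, 36, 535] [588.7  94.5] [84.9 52.1] 1.5 z 67.5
all [245, 136, 51, 89, 3529] [582.7 120.1] [204.5 120.3] 2.32 z 43.5
socket [284, 236, 10, 10, 82] [439.9  71.7] [21.5 21.4] 0.94 z 37.2
screwdriver [196, 172, 22, 81, 543] [510.3 268.3] [ 25.6 199.2] 82.69 z 21.9
spare [315, 153, 24, 34, 736] [614.1 -16.2] [81.8 54.2] 4.12 z 46.5
0.12378373209547675
```

View pics/crop.png

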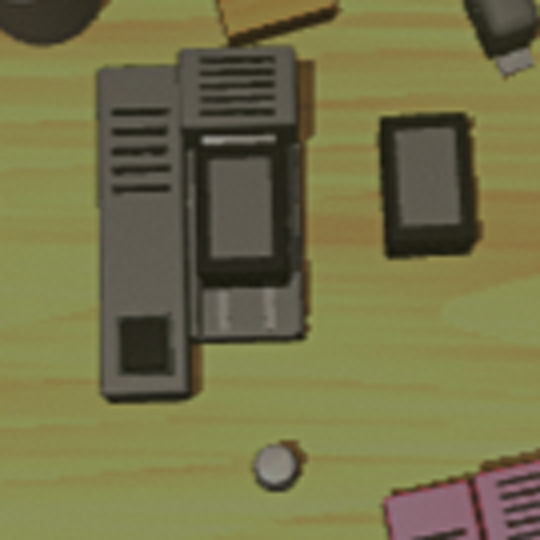

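The crop confirms the grey charger: button at crop (145,345), battery at (243,215), open track end at (250,340). The measured sizes and heights match the description (block 40 mm, button 50 mm, battery 68 mm), and the yaw is about +2.2°. Next I check for tall obstacles on the way and compute the approach.

```bash
cat >> h.py <<'E'
from scipy.spatial.transform import Rotation as Ro
def shift(cmd_p,quat,target):
    w,x,y,z=quat; return (Ro.from_quat([x,y,z,w]).inv().apply(np.array(target)-cmd_p)/250).round(4)
E
python3 - <<'E'
from h import *
W=cloud(np.load("top.npy",allow_pickle=True).item())
for r,c,n in((slice(180,335),slice(520,640),"cabinet"),(slice(335,400),slice(560,640),"gripper?"),(slice(340,400),slice(240,400),"dark"),(slice(90,330),slice(180,500),"middle")):
    P=W[r,c].reshape(-1,3); P=P[P[:,2]>100]
    print(n,len(P),P.min(0).round(0) if len(P) else'',P.max(0).round(0) if len(P) else '')
s=bot.read_state();q=s["eef_rot"];p=np.array([219.672,-558.345,232.635])
for t in([300,-320,235],[420,-100,235],[509.5,120,140]): print(t,shift(p,q,t))
E
```

```text
cabinet 11166 [ 250. -654.  100.] [ 550. -508.  226.]
gripper? 2529 [ 178. -612.  220.] [ 251. -309.  645.]
dark 4092 [160. -50. 266.] [223. 122. 708.]
middle 0  
[300, -320, 235] [ 0.648  -0.7696 -0.0081]
[420, -100, 235] [ 1.4169 -1.4128 -0.0069]
[509.5, 120, 140] [ 2.0721 -2.1     0.3743]
```

Emit:
servo_tool(series=[[[0,0,-0.28,0,0,0],[0,0,-0.28,0,0,0],[0.65,-0.77,-0.28,0,0,0],[0.65,-0.77,-0.28,0,0,0],[0.65,-0.77,-0.28,0,0,0],[0.65,-0.77,-0.28,0,0,0],[0.65,-0.77,-0.28,0,0,0],[0.65,-0.77,-0.28,0,0,0],[0.65,-0.77,-0.28,0,0,0]]], claw=42.5)

```text
t: 1.0
tcp_pos: [300.8, -318.9, 302.7]
eef_rot: [0.0, 0.982, 0.188, 0.0]
contact_force: [-0.2, -0.6, 0.1]
width: 42.9
grasp_force: 0.0
```

Emit:
servo_tool(series=[[[0.79,-0.71,0.29,0,0,0.108],[0.79,-0.71,0.29,0,0,0.108],[0.79,-0.71,0.29,0,0,0.108],[0.79,-0.71,0.29,0,0,0.108],[0.79,-0.71,0.29,0,0,0.108],[0.79,-0.71,0.29,0,0,0.108],[0.79,-0.71,0.29,0,0,0.108],[0.79,-0.71,0.29,0,0,0.108]]])

```text
t: 1.8
tcp_pos: [419.3, -82.7, 229.5]
eef_rot: [0.0, 1.0, 0.018, -0.001]
contact_force: [-0.6, 0.6, -1.1]
width: 42.5
grasp_force: 0.0
```

Run:
```python
from h import *
s=bot.read_state();print(s["tcp_pos"],s["eef_rot"],2*np.degrees(np.arctan2(s["eef_rot"][2],s["eef_rot"][1])))
print(shift(s["tcp_pos"],s["eef_rot"],[509.4,120.1,130]))
```

```text
[419.26134702 -82.67331039 229.51432151] [ 6.92871667e-05  9.99831663e-01  1.83266498e-02 -8.80082164e-04] 2.1001977710762056
[ 0.3907 -0.7974  0.3973]
```

Emit:
servo_tool(series=[[[0.39,-0.797,0.397,0,0,0],[0.39,-0.797,0.397,0,0,0],[0.39,-0.797,0.397,0,0,0],[0.39,-0.797,0.397,0,0,0],[0.39,-0.797,0.397,0,0,0],[0.39,-0.797,0.397,0,0,0],[0.39,-0.797,0.397,0,0,0],[0.39,-0.797,0.397,0,0,0]]])

```text
t: 2.6
tcp_pos: [510.4, 118.3, 131.7]
eef_rot: [0.0, 1.0, 0.017, 0.001]
contact_force: [-0.3, -0.8, 0.3]
width: 42.3
grasp_force: 0.0
```

Run:
```python
from h import *
s=bot.read_state();print(s["tcp_pos"],s["eef_rot"],s["width"])
d=grab("wrist"); cv2.imwrite("pics/w1.png",d["img"][...,::-1]); print(d["hand_eye"])
np.save("w1.npy",dict(d,s=s),allow_pickle=True)
H=np.array(d["hand_eye"]);w,x,y,z=s["eef_rot"];Rt=Ro.from_quat([x,y,z,w]).as_matrix()
Z=d["z_map"];v,u=np.mgrid[0:400,0:640]
P=np.stack([(u-d["cx"])/f(d)*Z,(v-d["cy"])/f(d)*Z,Z],-1)
W=(P@H[:3,:3].T+H[:3,3])@Rt.T+s["tcp_pos"];zz=W[...,2]
for lo,hi,n in((46,54,"button"),(36,44,"block"),(62,70,"bat")):
    m=((zz>lo)&(zz<hi)&(Z>0)).astype(np.uint8)
    k,l,st,_=cv2.connectedComponentsWithStats(m)
    for i in range(1,k):
        if st[i,4]>800:
            Q=W[l==i];r=cv2.minAreaRect(Q[:,:2].astype(np.float32));print(n,st[i],np.round(r[0],1),np.round(r[1],1),round(r[2],2),np.median(Q[:,2]).round(1))
```

```text
[510.36138853 118.28892069 131.7247576 ] [2.42036123e-04 9.99861611e-01 1.66263900e-02 5.13376140e-04] 42.29314564312057
[[-6.79981241e-04 -9.65835517e-01 -2.59154955e-01  7.30045763e+01]
 [ 9.99999375e-01 -8.86639613e-04  6.80547332e-04 -1.34505773e-01]
 [-8.87073834e-04 -2.59154331e-01  9.65835517e-01 -1.52147643e+02]
 [ 0.00000000e+00  0.00000000e+00  0.00000000e+00  1.00000000e+00]]
button [ 463   21   82  116 5764] [615.5 -14.8] [77.9 52.5] 4.11 46.8
button [ 259  193   34   37 1141] [511.1 151.2] [30.4 26.1] 3.04 50.0
block [  229     0    92   241 14436] [574.6 149.1] [183.6  65.3] 2.77 40.1
bat [ 313   41   82  130 9360] [592.3  95.3] [85.9 54.2] 2.89 68.3
```

View pics/w1.png

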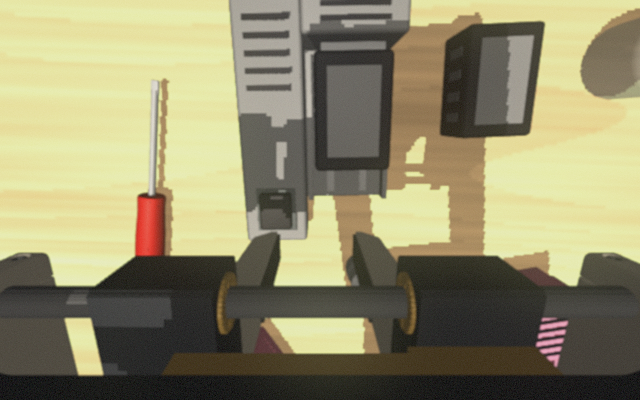

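The wrist view shows the left finger heading for the button (275,209) and the right finger in front of the battery (352,165). The measured button (30×26 mm, z = 50) agrees with the top camera to 4 mm. I descend to just above the button.

Emit:
servo_tool(series=[[[0.006,-0.003,0.12,0,0,-0.004],[0.006,-0.003,0.24,0,0,-0.004],[0.006,-0.003,0.24,0,0,-0.004],[0.006,-0.003,0.24,0,0,-0.004],[0.006,-0.003,0.24,0,0,-0.004]]])

```text
t: 3.15
tcp_pos: [512.6, 120.7, 73.3]
eef_rot: [-0.0, 1.0, 0.024, 0.002]
contact_force: [-0.2, -0.1, 0.2]
width: 42.3
grasp_force: 0.0
```

Run:
```python
from h import *
d=grab("scene");cv2.imwrite("pics/s2.png",cv2.resize(d["img"][170:320,280:480],None,fx=4,fy=4,interpolation=cv2.INTER_CUBIC)[...,::-1])
s=bot.read_state();print(s["tcp_pos"],s["eef_rot"],s["contact_force"],s["width"])
```

```text
[512.69774863 120.90231753  73.28507153] [-1.74638163e-04  9.99717963e-01  2.36810696e-02  1.78065713e-03] [-0.38633326  1.00726296 -0.3780941 ] 42.519486288203225
```

View pics/s2.png

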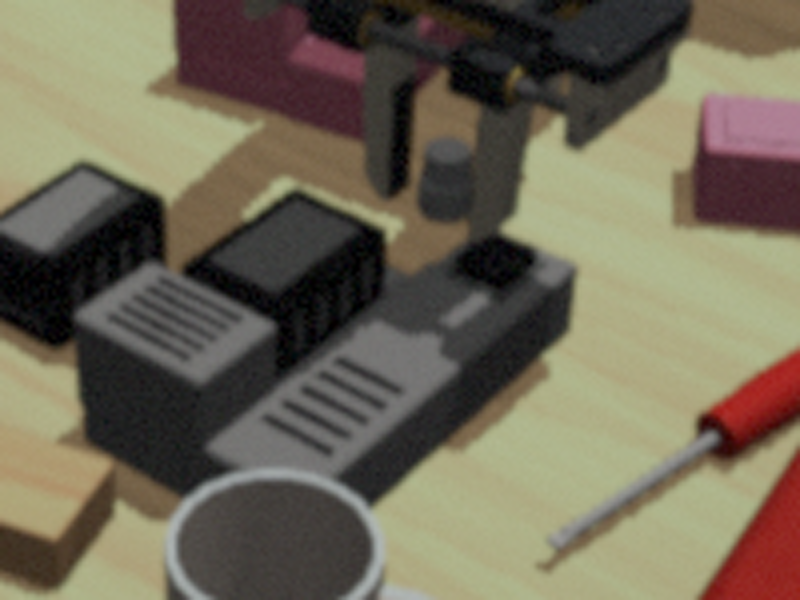

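The scene crop shows one fingertip above the far part of the black button (490,235 against button centre 497,262), and the other in front of the battery. I check by projecting the expected points.

Run:
```python
from h import *
d=grab("scene");s=bot.read_state();W=cloud(d)
R=np.array(d["R"]);t=np.array(d["t"]).ravel()
def pr(X):
    c=R@np.array(X,float)+t; return ((np.array([d["cx"]+f(d)*c[0]/c[2],d["cy"]+f(d)*c[1]/c[2]])-[280,170])*4).round(0)
w,x,y,z=s["eef_rot"];Rt=Ro.from_quat([x,y,z,w]).as_matrix();p=s["tcp_pos"]
for sg in(-1,1):
    print("tip",sg,[pr(p+Rt@[a,sg*b,14]).tolist() for a,b in((0,30),(7.5,21),(7.5,39),(-7.5,21),(-7.5,39))])
print("button",pr([510,150.5,50]),"bat",pr([588,93,68]))
Z=W[...,2]
m=(d["img"].max(2)<45);S=np.zeros_like(m);S[225:245,390:420]=1
Q=W[m&S&(abs(Z-50)<4)];r=cv2.minAreaRect(Q[:,:2].astype(np.float32));print("button pts",len(Q),r)
S[:]=0;S[200:230,390:415]=1
m=S&(Z>55)&(Z<75);Q=W[m];print("finger low",len(Q),Q.min(0),Q.max(0))
S[:]=0;S[200:220,370:385]=1
m=S&(Z>55)&(Z<75);Q=W[m];print("finger2 low",len(Q),Q.min(0),Q.max(0))
print(p,s["t"])
```

```text
tip -1 [[491.0, 236.0], [465.0, 236.0], [499.0, 252.0], [484.0, 221.0], [518.0, 236.0]]
tip 1 [[382.0, 187.0], [388.0, 201.0], [356.0, 187.0], [407.0, 187.0], [376.0, 173.0]]
button [490. 251.] bat [278. 242.]
button pts 151 ((511.8176574707031, 153.37181091308594), (26.360126495361328, 25.013376235961914), 4.124159812927246)
finger low 45 [505.50433012 141.91759397  59.93240946] [521.5884663  157.8921494   74.77299106]
finger2 low 69 [504.45946227  86.28983257  60.62601246] [524.1851728  101.60731424  74.67174436]
[512.59722749 121.10383061  73.1087038 ] 3.25
```

Fingertip prediction and image agree, and the button estimates scatter by about 3 mm, well inside the pad. I press.

Emit:
servo_tool(series=[[[0,-0.003,0.02,0,0,0],[0,-0.003,0.035,0,0,0],[0,-0.003,0.05,0,0,0],[0,-0.003,0.062,0,0,0],[0,-0.003,0.062,0,0,0],[0,-0.003,0.062,0,0,0],[0,-0.003,0.062,0,0,0],[0,-0.003,0.062,0,0,0]]])

```text
t: 4.05
tcp_pos: [511.8, 122.2, 56.0]
eef_rot: [-0.0, 1.0, 0.024, 0.001]
contact_force: [-0.1, 0.3, 6.1]
width: 42.3
grasp_force: 3.0
```

Emit:
servo_tool(series=[[[0,0,0.002,0,0,0],[0,0,0.002,0,0,0],[0,0,0.002,0,0,0],[0,0,0.002,0,0,0],[0,0,0.002,0,0,0],[0,0,0.002,0,0,0],[0,0,0.002,0,0,0],[0,0,0.002,0,0,0],[0,0,0.002,0,0,0],[0,0,0.002,0,0,0],[0,0,0.002,0,0,0],[0,0,0.002,0,0,0]]])

```text
t: 5.25
tcp_pos: [511.7, 122.2, 55.9]
eef_rot: [-0.0, 1.0, 0.024, 0.001]
contact_force: [-2.7, -0.1, 8.9]
width: 42.5
grasp_force: 6.1
```

Run:
```python
from h import *
d=grab("scene");cv2.imwrite("pics/s3.png",cv2.resize(d["img"][170:320,280:480],None,fx=4,fy=4,interpolation=cv2.INTER_CUBIC)[...,::-1])
s=bot.read_state();print(s["t"],s["tcp_pos"],s["contact_force"],s["width"],s["grasp_force"])
```

```text
5.3 [511.69674921 122.24268022  55.86520259] [-1.53892079  0.1967964   9.13203185] 42.54235265012596 6.063206116086803
```

View pics/s3.png

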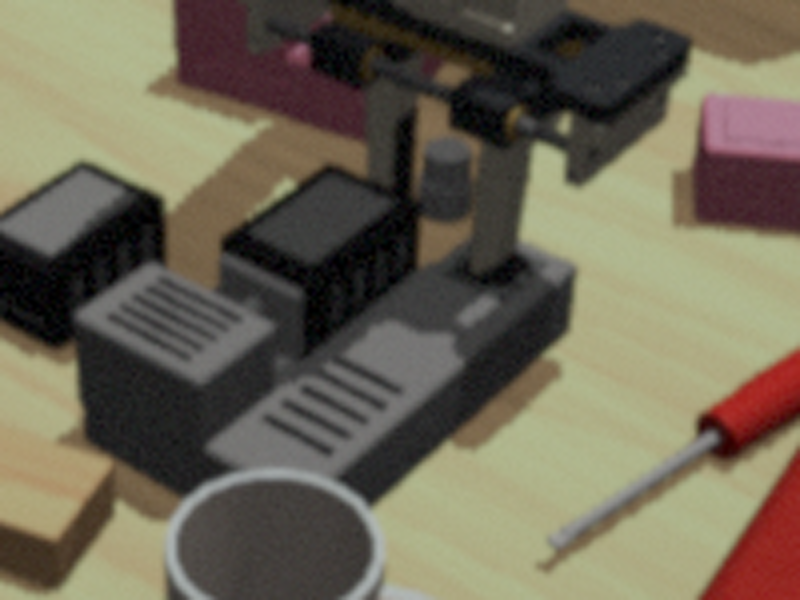

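The picture shows the battery part-way out (top centre about 320,215), its front at the right finger (400,190), with the other finger holding the button down (495,270). I let it settle.

Emit:
servo_tool(series=[[[0,0,0,0,0,0],[0,0,0,0,0,0],[0,0,0,0,0,0],[0,0,0,0,0,0],[0,0,0,0,0,0],[0,0,0,0,0,0],[0,0,0,0,0,0],[0,0,0,0,0,0],[0,0,0,0,0,0],[0,0,0,0,0,0]]])

```text
t: 6.3
tcp_pos: [511.7, 122.2, 55.9]
eef_rot: [-0.0, 1.0, 0.024, 0.001]
contact_force: [-2.5, 0.4, 9.5]
width: 42.6
grasp_force: 6.1
```

Run:
```python
from h import *
for i in range(2):
    d=grab("scene");W=cloud(d);S=np.zeros((400,640),bool);S[205:250,325:390]=1
    Z=W[...,2];Q=W[S&(Z>64)&(Z<71)&(W[...,0]<625)&(W[...,1]<130)]
    r=cv2.minAreaRect(Q[:,:2].astype(np.float32));print(r,np.median(Q[:,2]))
    s=bot.read_state();print(s["t"],s["tcp_pos"],s["contact_force"],s["wrist_torque"])
```

```text
((556.1041259765625, 94.59321594238281), (105.4682388305664, 56.30721664428711), 3.1261560916900635) 69.25237490185965
6.35 [511.70924051 122.23350503  55.87586621] [-2.24688892  0.51546487  9.80249052] [ 0.28634256  0.38568527 -0.05378921]
((557.03662109375, 94.9742431640625), (105.96045684814453, 55.02033996582031), 2.5705645084381104) 69.29399084170933
6.4 [511.68901963 122.21961217  55.86875193] [-2.69504848  0.74657221  9.633932  ] [ 0.27478605  0.42053569 -0.12939343]
```

```bash
python3 -c "
from station import bot
print(bot.finish_job())"
```

```text
the job is handed in; nothing more can be done
None
```

I handed the job in with one finger holding the eject button fully down and the other holding the battery about 28 mm out on its track; the battery was lying flat and the force readings were steady. The verdict was not shown to me.

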